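# Pack the microscope kit into its fitted tray

## Robot

A 7-joint arm with a two-finger parallel gripper is mounted at the origin on a cart in front of the work surface, level with it; the furniture and walls round the work are solid. World frame = base frame: x ahead of the robot, y to its left, z up, the work surface at z = 0. Lengths are in m, angles in rad, forces in N, time in s.
With the tool pointing down it reaches from about 0.4 to 0.875 m from the base axis. Payload 19.3 kg.
Tool frame: the origin (TCP) lies at the very end of the fingers, on their centre line; the grasp point (between the pads) lies 19 mm behind it; z points along the fingers, y is the line along which they close (so a half turn about z gives the same grasp; the last joint's range is limited). The gripper opens to 85 mm and grips with 20 to 120 N. Pads are 22 mm wide; open, the fingers measure 114 mm over their backs; the gripper's body (76 mm by 85 mm) begins 54 mm behind the grasp point. The pads swing forward as they close: fully open they stand 13 mm farther back than shut.
Start: joints at [1.076, 0.521, -0.036, 1.599, 0.021, 1.021, -0.113], TCP at [0.258, -0.569, 0.193] pointing down, gripper open.
Joint ranges: [-2.91, 2.91], [-0.3, 2.13], [-1.5, 1.42], [0.17, 2.43], [-1.26, 4.41], [0.16, 1.93], [-2.52, 2.52]. Speed limits (rad/s): [1.89, 1.89, 2.39, 2.39, 3.01, 3.01, 3.01].

## Interface

Orientations are given as [roll, pitch, yaw] about the fixed x, y, z axes, in that order (R = Rz(yaw) Ry(pitch) Rx(roll)).
In Python, from workcell import bot gives the robot as it stands. The module is installed in compiled form; this text tells all that it offers.
- The arm moves only by the tool apply_moves, never from a script. Its arguments are lists of equal length, an entry for each row: "claw": the finger opening in m, from 0 to 0.0854; "xyz": the shift along the tool's x, y, z in m, a list of three; "twist": the turn, a rotation vector about the tool's x, y, z in rad, a list of three. A call has 1 to 20 rows; each row shifts and turns the commanded pose from where the row before left it, along the tool's axes as they then stand; what a row does not reach is not made up. A row lasts 1/10 s, in which the tool goes at most 50 mm and 8.59 degrees, less where a joint would pass 70% of its speed; a pose out of reach is approached as far as the arm can. A call with a gripper value outside its range is refused whole. The fingers move at their own pace and stop on an object; "force" is the grip in N (left out, the last holds). Time passes only in rows, so rows that do not move let the fingers close. It gives the time, the measured TCP pose, the force, the opening and the grip force at its end, in the units of the state.
- bot.observe(): the state, without advancing time (a new reading comes with each control period).
- bot.grab_frame(name): name is "scene" or "top"; returns a dict with "img" (384x512x3 uint8, red, green, blue), "vfov" (degrees; the focal length in pixels is half the picture's height over the tangent of half this angle, whatever the lens; pixels are square), "cx", "cy" (the principal point, pixels), "view" (4x4, takes a point from world to camera coordinates). Camera axes: x right, y up, looking along -z (the intrinsics and any distortion apply to the point x, -y, -z); pixel columns grow to the right and rows downward; lengths in m; the calibration is good to about 2 mm. A picture is of the moment at which its call begins. There is no depth.
- bot.job_done(): hands the job in; it is judged then, once.
Trained networks look in the newest picture that a camera, given by its name, has taken for a name from the list of things; names that differ only in an ending like _2 or _b are one class to them, and where a whole thing is asked for, a point or a joint stands for the part that bears it (a point fixed in the world has none). Each returns a list of dicts, best first, with "score" (0 to 1); they miss things now and then, are a little off and sometimes report something else, mostly with a low value. They report only what shows in the picture. A call takes as long as a camera call. They do not tell look-alikes from the thing itself.
- bot.find_in(camera, query): "position" ([x, y, z] in m, in world coordinates, good to about 4 mm: the middle of the surface that is visible of it).
The state is a dict: "clock": time; "qpos": joint angles; "qd": joint speeds; "joint_efforts": joint torques, N m; "position": TCP position; "tool_rot": TCP orientation; "force": force on the tool from outside, world axes, zero at the start; "moment": the same for the moment, N m; "grip_width": finger opening in m; "finger_force": force on a finger pad.
Only numpy, scipy, OpenCV 4.12 (cv2) and the standard library are available. Lean on these libraries where they do the work, as an engineer would, in place of code of your own. Each camera call takes 0.05 s, during which the arm holds its last target. There are 200 camera calls.

## Task

Pack the microscope kit into the fitted tray: the rubber bulb blower stands in the large round well, the dropper bottle in the small round well, the narrow white can with the black lid in the square well, and the flat black dust cap lies between the four short pins, each resting fully down on its seat. Keep the dropper bottle upright all the while. Leave the two look-alikes, the wide low white jar with the black lid and the slim capped vial, standing where they are.

Things in the scene. Friction and masses are not known exactly. Their poses are not given: they have to be found in the camera images.
- blower: Black rubber dust blower standing upright: pear-shaped bulb 52 mm in diameter, 64 mm high, and above it a thin upright nozzle 11 mm in diameter up to a total height of 100 mm; on a flat 36 mm foot; about 50 g. Can be gripped by the nozzle. Origin: centre of the underside, z up.
- dropper: Dropper bottle standing upright: pale body about 33 x 31 mm with a label band, black collar and narrow black rubber teat, 98 mm high in all; the body, 33 mm wide, reaches up to about 50 mm before its shoulder; collar 22 mm in diameter up to 74 mm, then the stiff teat, 12 mm in diameter, by which it can be gripped; about 60 g. Origin: centre of the underside, z up.
- can: Narrow white can with a black screw lid, standing upright, 42 mm in diameter, 48 mm high, about 50 g. Origin: centre of the underside, z up.
- cap: Black eyepiece dust cap, a flat round disc 35 mm in diameter, 14 mm high, lying flat on the desk. Origin: centre of the underside, z up.
- jar: Look-alike to leave: wide low white jar with a black lid, 58 mm in diameter, 36 mm high. Origin: centre of the underside, z up.
- vial: Look-alike to leave: slim clear capped vial standing free on the desk, 18 mm in diameter, 58 mm high, easily knocked over. Origin: centre of the underside, z up.
- seat_large_round: Fixed seat in the kit tray: 78 x 78 mm grey plate with a white-walled round well of 66 mm inner diameter with a 4 mm wall, 14 mm deep. Origin: centre of the plate's underside, 4 mm above the desk; x, y along its edges, z up. Its floor is 5 mm above the origin. The blower's place. The four seats lie two by two, 79 mm apart, in a black 170 x 170 mm tray with a 12 mm rim; they swap places.
- seat_small_round: Fixed seat in the kit tray: 78 x 78 mm grey plate with a white-walled round well of 48 mm inner diameter with a 4 mm wall, 14 mm deep. Origin: centre of the plate's underside, 4 mm above the desk; x, y along its edges, z up. Its floor is 5 mm above the origin. The dropper bottle's place.
- seat_square: Fixed seat in the kit tray: 78 x 78 mm grey plate with a white-walled square well of 56 x 56 mm inside with a 4 mm wall, 14 mm deep. Origin: centre of the plate's underside, 4 mm above the desk; x, y along its edges, z up. Its floor is 5 mm above the origin. The can's place. Note: a 0.5 m tall microscope stands to the right of the tray, behind the row of things: pass in front of it.
- seat_pins: Fixed seat in the kit tray: 78 x 78 mm grey plate with four upright white pins 9 mm in diameter and 6 mm high at 21 mm either way from the centre along x and y. Origin: centre of the plate's underside, 4 mm above the desk; x, y along its edges, z up. Its floor is 5 mm above the origin. The dust cap's place, in the middle of the pins (33 mm gaps for the fingers along x and y).
Things that resemble listed ones, but are neither listed nor needed, are in the scene too. Leave any green or purple look-alike of the can alone.

How it is judged:
By the outcome, as a careful person would: the job done as asked, in the order asked, and still so for the second after the job is handed in, with the robot touching nothing.
It also fails if it takes over 115 s, if anything falls off the work surface, if the arm or the gripper's body presses on something with over 40 N, if the wrist force passes 120 N, or if a joint passes its speed limit or range.

## Working session

There is one attempt and no reset: what is moved stays moved. The work goes in short steps, Python scripts to look and compute and a tool call to move; the robot and the scene stay as the last step left them, time stands still between calls to the robot, and variables do not carry over. Pictures are saved under pics/ and viewed, at most 14 in all, crops included, and the job is handed in when it is done.

Besides the shell and the picture viewer there is one more tool, called after "Request:" in YAML: its name, and indented under it one key for each argument. apply_moves: Moves the arm, as the interface text tells. Its arguments: {"type":"object","properties":{"claw":{"type":"array"},"xyz":{"type":"array"},"twist":{"type":"array"},"force":{"type":"number"}},"required":["claw","xyz","twist"]}

```bash
mkdir -p pics; cat > h.py <<'E'
import numpy as np, cv2
from workcell import bot
def snap(cam,name):
    f=bot.grab_frame(cam); cv2.imwrite(f'pics/{name}.png',f['img'][:,:,::-1]); return f
def ray(f,u,v):
    F=192/np.tan(np.radians(f['vfov'])/2); V=np.array(f['view'])
    d=V[:3,:3].T@np.array([(u-f['cx'])/F,-(v-f['cy'])/F,-1]); o=-V[:3,:3].T@V[:3,3]; return o,d
def at(f,u,v,z):
    o,d=ray(f,u,v); return (o+d*(z-o[2])/d[2]).round(4)
def proj(f,p):
    F=192/np.tan(np.radians(f['vfov'])/2); c=np.array(f['view'])@np.r_[p,1]
    return (f['cx']-F*c[0]/c[2],f['cy']+F*c[1]/c[2])
E
python3 - <<'E'
from h import *
fs={c:snap(c,c+'0') for c in('scene','top')}
for c in fs: print(c,{k:v for k,v in fs[c].items() if k!='img'})
for c in fs:
  for n in 'blower dropper can cap jar vial seat_large_round seat_small_round seat_square seat_pins'.split():
    r=bot.find_in(c,n)
    print(c,n,[(np.round(d['position'],3).tolist(),round(d['score'],2),np.round(proj(fs[c],d['position'])).tolist()) for d in r[:4]])
s=bot.observe();print(s)
E
```

```text
scene {'vfov': 55.19239264028309, 'cx': 253.68194873219883, 'cy': 191.39974165325788, 'view': array([[ 0.46012074, -0.88779915,  0.01007816, -0.49338115],
       [ 0.47222413,  0.25432105,  0.84399359, -0.21827804],
       [-0.75185988, -0.3835798 ,  0.53625857, -0.75495777],
       [ 0.        ,  0.        ,  0.        ,  1.        ]])}
top {'vfov': 48.025579206924455, 'cx': 253.43813606164696, 'cy': 187.70416329601935, 'view': array([[-0.00459937, -0.99996178, -0.00743591, -0.24658922],
       [ 0.98800972, -0.0056917 ,  0.15428677, -0.56848697],
       [-0.15432319, -0.00663713,  0.98799813, -1.21720368],
       [ 0.        ,  0.        ,  0.        ,  1.        ]])}
scene blower [([0.416, -0.051, 0.04], 0.76, [162.0, 192.0]), ([0.659, 0.086, 0.011], 0.44, [177.0, 156.0])]
scene dropper [([0.511, -0.463, 0.05], 0.61, [314.0, 212.0])]
scene can [([0.43, -0.269, 0.038], 0.86, [232.0, 211.0]), ([0.48, -0.61, 0.041], 0.73, [369.0, 239.0]), ([0.405, -0.481, 0.037], 0.56, [305.0, 242.0])]
scene cap [([0.433, 0.062, 0.015], 0.65, [137.0, 186.0])]
scene jar [([0.42, -0.145, 0.036], 0.61, 
[... 1093 characters left out ...]
)]
{'clock': 1.1, 'qpos': array([ 1.07581092,  0.52137544, -0.03629164,  1.59950314,  0.02117025,
        1.02108943, -0.11279278]), 'qd': array([ 0.0005152 , -0.00125027,  0.0001705 , -0.00044072, -0.00035131,
        0.00112621,  0.00098017]), 'joint_efforts': array([ 2.68105186e-04, -9.26867151e+01,  1.97825387e+00, -3.70258784e+01,
        1.78526156e-02,  2.02956195e-03,  7.60109765e-05]), 'position': array([ 0.25755813, -0.56945827,  0.19270506]), 'tool_rot': array([ 3.14158600e+00, -2.26792518e-05,  4.24726972e-01]), 'force': array([-0.07771433,  1.10176714,  0.07481429]), 'moment': array([ 0.01751548, -0.02418248, -0.06042733]), 'finger_force': 0.0, 'grip_width': 0.08535995906604339}
```

View pics/scene0.png

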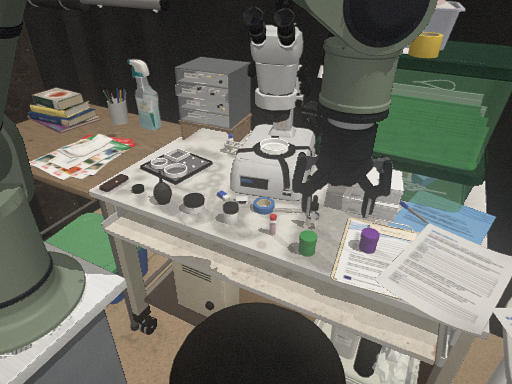

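View pics/top0.png

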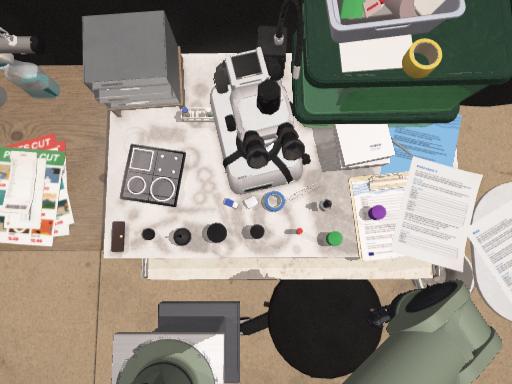

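The scene picture shows the arm over the right-hand side of the desk. In the top picture the tray is at (155,175): square seat (142,160), pins (168,164), small round (136,185), large round (163,188). The row below it is cap (148,234), blower (181,237), jar (217,233), can (257,232), vial (299,231) and green can (334,238). The dropper is at (326,205).

```bash
python3 - <<'E'
from h import *
f=snap('top','t1'); im=f['img'][:,:,::-1]
a=cv2.resize(im[140:212,115:193],None,fx=7,fy=7,interpolation=cv2.INTER_CUBIC)
cv2.imwrite('pics/tray.png',a)
b=cv2.resize(im[190:255,130:230],None,fx=5.5,fy=5.5,interpolation=cv2.INTER_CUBIC)
c=cv2.resize(im[190:255,240:340],None,fx=5.5,fy=5.5,interpolation=cv2.INTER_CUBIC)
cv2.imwrite('pics/objs.png',np.vstack([b,c])[:,:][:, :].copy() if 0 else cv2.resize(np.vstack([b,c]),None,fx=.8,fy=.8))
# tray fit
P=np.array([[.6605,.0875],[.6455,.0095],[.5695,.0205],[.5755,.1025]])
E
```

```text
(no output)
```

View pics/tray.png

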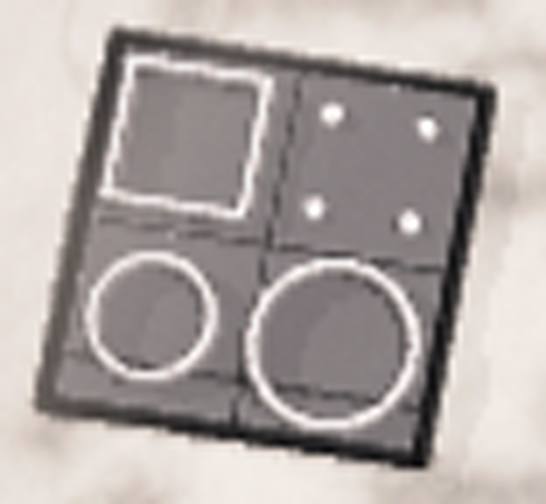

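View pics/objs.png

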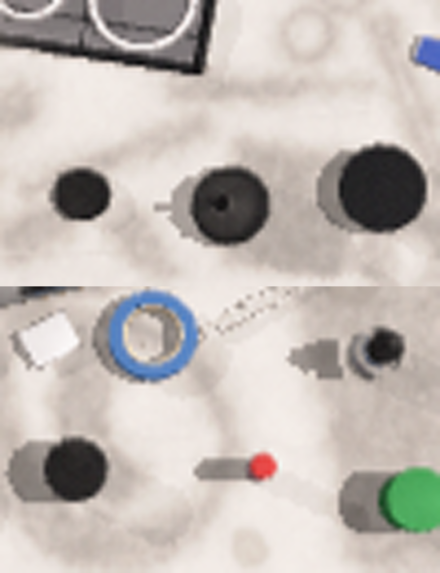

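Tray crop: wall-top centres are square (186,137), pins (371,167), small (151,315) and large (333,344). Objects crop: cap top (81,194), blower bulb (230,205) with nozzle tip (218,203), can lid (76,468), dropper teat (387,345).

```bash
python3 - <<'E'
from h import *
f=bot.grab_frame('top'); g=bot.grab_frame('scene')
T=lambda x,y:(115+(x+.5)/7-.5,140+(y+.5)/7-.5)
O=lambda x,y,u0:(u0+(x+.5)/4.4-.5,190+(y+.5)/4.4-.5)
names=['sq','pins','large','small']
px=[(186,137),(371,167.5),(333.5,344),(151,315)];z=[.023,.015,.023,.023]
P=np.array([at(f,*T(*p),h)[:2] for p,h in zip(px,z)])
L=np.array([[.0395,.0395],[.0395,-.0395],[-.0395,-.0395],[-.0395,.0395]])
c=P.mean(0);H=(L.T@(P-c));a=np.arctan2(H[0,1]-H[1,0],H[0,0]+H[1,1])
R=np.array([[np.cos(a),-np.sin(a)],[np.sin(a),np.cos(a)]])
print('raw',P.tolist(),'yaw',a,'c',c);fit=c+L@R.T
for n,q in zip(names,fit):print(n,q.round(4),np.hypot(*q))
print('scene proj of fit:',[np.round(proj(g,[*q,.023])) for q in fit])
for n,p,h in [('cap',O(81,194,130),.014),('bulb',O(230,205,130),.032),('noz',O(218,203,130),.1),('jar',O(382,188,130),.036),('can',O(76,182.5,240),.048),('vial',O(263,180,240),.058),('drop',O(387,345-286,240),.098),('dropbody',O(372,353-286,240),.05),('green',O(415,213,240),.048)]:
  q=at(f,*p,h);print(n,q,'scene px',np.round(proj(g,q)))
im=g['img'][:,:,::-1]
cv2.imwrite('pics/sc.png',cv2.resize(im[140:260,120:330],None,fx=3.8,fy=3.8,interpolation=cv2.INTER_CUBIC))
E
```

```text
raw [[0.6593, 0.0881], [0.6471, 0.0098], [0.5689, 0.0221], [0.5818, 0.1003]] yaw -0.15755572993089945 c [0.614275 0.055075]
sq [0.6595 0.0879] 0.6653140310448312
pins [0.6471 0.0099] 0.6471632240584333
large [0.5691 0.0223] 0.5695018020997628
small [0.5815 0.1003] 0.5900464591252914
scene proj of fit: [array([176., 152.]), array([193., 159.]), array([175., 168.]), array([159., 161.])]
cap [0.4362 0.0622 0.014 ] scene px [137. 186.]
bulb [ 0.4276 -0.0411  0.032 ] scene px [162. 191.]
noz [ 0.4259 -0.0453  0.1   ] scene px [160. 171.]
jar [ 0.4381 -0.1417  0.036 ] scene px [193. 198.]
can [ 0.4405 -0.2589  0.048 ] scene px [231. 205.]
vial [ 0.4409 -0.3797  0.058 ] scene px [273. 215.]
drop [ 0.5144 -0.4555  0.098 ] scene px [313. 195.]
dropbody [ 0.5149 -0.4535  0.05  ] scene px [311. 210.]
green [ 0.4196 -0.4789  0.048 ] scene px [307. 235.]
```

View pics/sc.png

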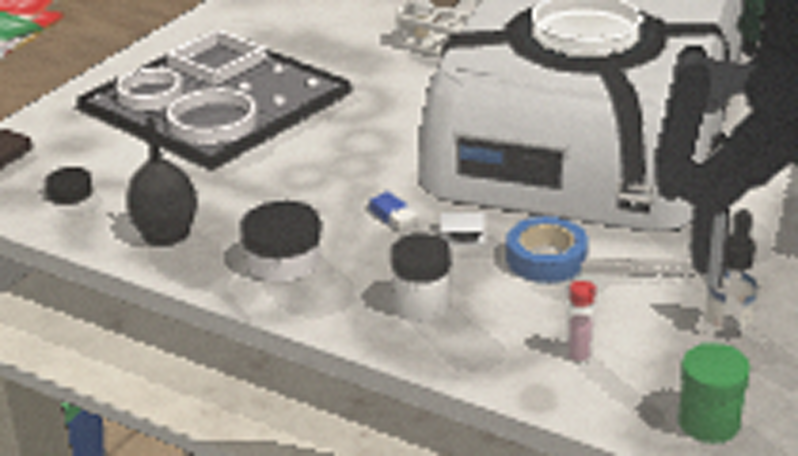

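The two cameras agree, and the tray fit closes to within 0.5 mm. First I move to above the blower and turn to yaw 0.

Request:
apply_moves:
  claw: [0.06,0.06,0.06,0.06,0.06,0.06,0.06,0.06,0.06,0.06,0.06,0.06,0.06,0.06,0.06,0.06,0.06,0.06]
  xyz:
    - [0,0,0]
    - [0,0,0]
    - [0,0,0]
    - [0.0121,-0.0376,0.002]
    - [0.0121,-0.0376,0.002]
    - [0.0121,-0.0376,0.002]
    - [0.0121,-0.0376,0.002]
    - [0.0121,-0.0376,0.002]
    - [0.0121,-0.0376,0.002]
    - [0.0121,-0.0376,0.002]
    - [0.0121,-0.0376,0.002]
    - [0.0121,-0.0376,0.002]
    - [0.0121,-0.0376,0.002]
    - [0.0121,-0.0376,0.002]
    - [0.0121,-0.0376,0.002]
    - [0.0121,-0.0376,0.002]
    - [0.0121,-0.0376,0.002]
    - [0,0,0]
  twist:
    - [0,0,0.1416]
    - [0,0,0.1416]
    - [0,0,0.1416]
    - [0,0,0]
    - [0,0,0]
    - [0,0,0]
    - [0,0,0]
    - [0,0,0]
    - [0,0,0]
    - [0,0,0]
    - [0,0,0]
    - [0,0,0]
    - [0,0,0]
    - [0,0,0]
    - [0,0,0]
    - [0,0,0]
    - [0,0,0]
    - [0,0,0]
  force: 30

```text
clock: 3.05
position: [0.4283, -0.0385, 0.1647]
tool_rot: [-3.14, -0.001, 0.006]
force: [-0.1, 0.1, 0.0]
grip_width: 0.06
finger_force: 0.0
```

Request:
apply_moves:
  claw: [0.06,0.06,0.06,0.06,0.06,0.0,0.0,0.0,0.0,0.0,0.0]
  xyz:
    - [-0.001,0.001,0.025]
    - [0,0.001,0.025]
    - [0,0.001,0.025]
    - [0,0,0.018]
    - [0,0,0]
    - [0,0,0]
    - [0,0,0]
    - [0,0,0]
    - [0,0,0]
    - [0,0,0]
    - [0,0,0]
  twist:
    - [0,0,0]
    - [0,0,0]
    - [0,0,0]
    - [0,0,0]
    - [0,0,0]
    - [0,0,0]
    - [0,0,0]
    - [0,0,0]
    - [0,0,0]
    - [0,0,0]
    - [0,0,0]

```text
clock: 4.15
position: [0.4261, -0.0461, 0.0719]
tool_rot: [-3.142, -0.0, -0.0]
force: [0.2, 0.0, -1.0]
grip_width: 0.0002
finger_force: 0.0
```

```bash
python3 - <<'E'
from h import *
f=snap('scene','s2');g=snap('top','t2')
a=cv2.resize(f['img'][130:220,110:230,::-1],None,fx=5,fy=5,interpolation=cv2.INTER_CUBIC)
cv2.imwrite('pics/s2c.png',a)
print(bot.find_in('scene','blower'),proj(f,[.4261,-.0461,.0719]))
E
```

```text
[{'position': [0.416, -0.0498, 0.0386], 'score': 0.71}, {'position': [0.5528, 0.0966, 0.0093], 'score': 0.34}] (np.float64(161.52708809948314), np.float64(179.9032136023419))
```

View pics/s2c.png

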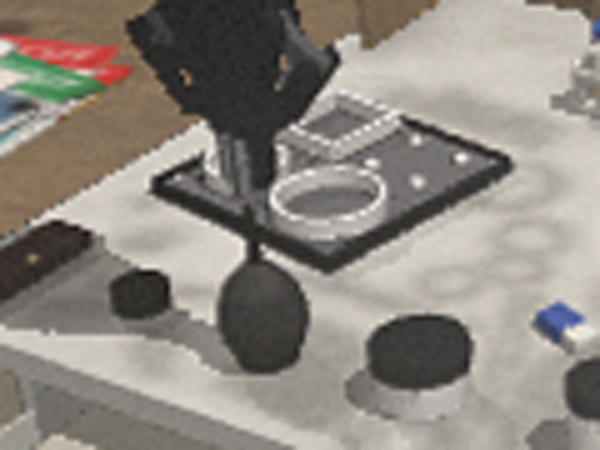

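The fingers closed empty. The nozzle stands at (253,205–258) in the crop, in front of or below the finger ends at about (260,215). I'll look closer in both views.

```bash
python3 - <<'E'
from h import *
def c(n,r0,r1,c0,c1,s):
    i=cv2.imread(f'pics/{n}.png')[r0:r1,c0:c1]; i=(255*(i/255.)**.45).astype('uint8')
    return cv2.resize(i,(c1*s-c0*s,(r1-r0)*s),interpolation=cv2.INTER_CUBIC)
cv2.imwrite('pics/z.png',np.hstack([c('s2',150,210,140,190,8),c('t2',205,265,155,205,8)]))
E
```

```text
(no output)
```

View pics/z.png

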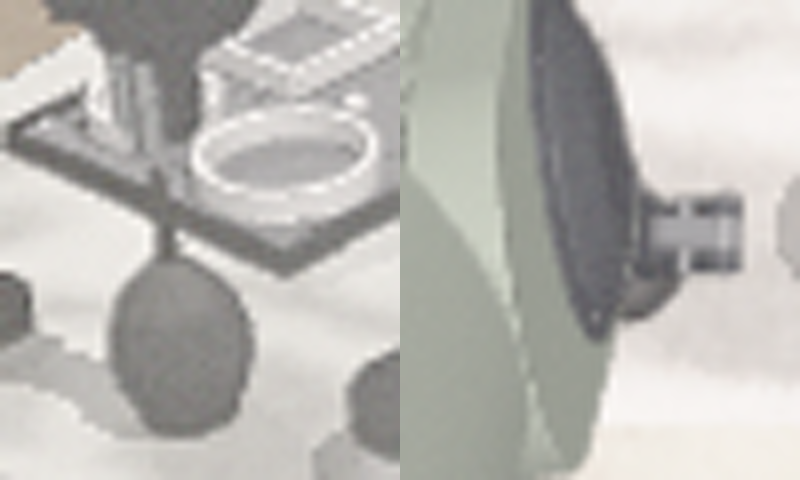

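```bash
python3 - <<'E'
from h import *
f=bot.grab_frame('top');g=bot.grab_frame('scene')
for z in(.1,.13,.16,.19): print(z,at(f,194,234,z),at(g,159.5,174,z))
for p in([.426,-.046,.072],[.426,-.046,.1],[.426,-.046,.146],[.426,-.0,.146],[.426,-.09,.146],[.41,-.046,.072],[.445,-.046,.072],[.4276,-.0425,.1],[.4276,-.0425,.064],[.4276,-.0425,.0]): print(p,np.round(proj(g,p),1),'top',np.round(proj(f,p),1))
s=bot.observe();print(s['qpos'].round(3),s['position'],s['force'],s['moment'])
E
```

```text
0.1 [ 0.4305 -0.086   0.1   ] [ 0.4124 -0.0549  0.1   ]
0.13 [ 0.4291 -0.0903  0.13  ] [ 0.3729 -0.0923  0.13  ]
0.16 [ 0.4276 -0.0947  0.16  ] [ 0.3335 -0.1298  0.16  ]
0.19 [ 0.4261 -0.099   0.19  ] [ 0.294  -0.1673  0.19  ]
[0.426, -0.046, 0.072] [161.5 179.9] top [181.2 236.2]
[0.426, -0.046, 0.1] [160.2 171.1] top [179.4 235.7]
[0.426, -0.046, 0.146] [158. 156.] top [176.3 235. ]
[0.426, -0.0, 0.146] [144.7 152.3] top [159. 235.]
[0.426, -0.09, 0.146] [171.2 159.6] top [193.  234.9]
[0.41, -0.046, 0.072] [157.7 182.5] top [181.1 241.9]
[0.445, -0.046, 0.072] [165.9 176.8] top [181.3 229.4]
[0.4276, -0.0425, 0.1] [159.6 170.5] top [178.2 235.1]
[0.4276, -0.0425, 0.064] [161.2 181.8] top [180.5 235.7]
[0.4276, -0.0425, 0.0] [164.  200.8] top [184.2 236.7]
[ 0.086  0.422 -0.146  2.198  0.118  0.529 -1.72 ] [ 0.42596223 -0.04605769  0.07167869] [-0.40733808  0.66004965 -0.2260126 ] [ 0.01151097  0.00187943 -0.00911131]
```

Request:
apply_moves:
  claw: [0.06,0.06,0.06,0.06,0.06,0.06,0.0,0.0,0.0,0.0,0.0,0.0]
  xyz:
    - [0,0,0]
    - [0,0,0]
    - [0,-0.001,0]
    - [0,-0.001,0.004]
    - [0,0,0.006]
    - [0,0,0]
    - [0,0,0]
    - [0,0,0]
    - [0,0,0]
    - [0,0,0]
    - [0,0,0]
    - [0,0,0]
  twist:
    - [0,0,0]
    - [0,0,0]
    - [0,0,0]
    - [0,0,0]
    - [0,0,0]
    - [0,0,0]
    - [0,0,0]
    - [0,0,0]
    - [0,0,0]
    - [0,0,0]
    - [0,0,0]
    - [0,0,0]

```text
clock: 5.6
position: [0.426, -0.0441, 0.0617]
tool_rot: [-3.142, 0.0, -0.0]
force: [-0.8, 0.2, -0.1]
grip_width: -0.0
finger_force: 0.0
```

```bash
python3 - <<'E'
from h import *
def c(n,r0,r1,c0,c1,s):
    i=cv2.imread(f'pics/{n}.png')[r0:r1,c0:c1]; i=(255*(i/255.)**.6).astype('uint8')
    return cv2.resize(i,(c1*s-c0*s,(r1-r0)*s),interpolation=cv2.INTER_CUBIC)
f=snap('scene','s3');print(proj(f,bot.observe()['position']))
cv2.imwrite('pics/z3.png',np.hstack([c('s3',130,215,130,195,6),c('s2',130,215,130,195,6)]))
E
```

```text
(np.float64(161.37837314201877), np.float64(182.8791117943277))
```

View pics/z3.png

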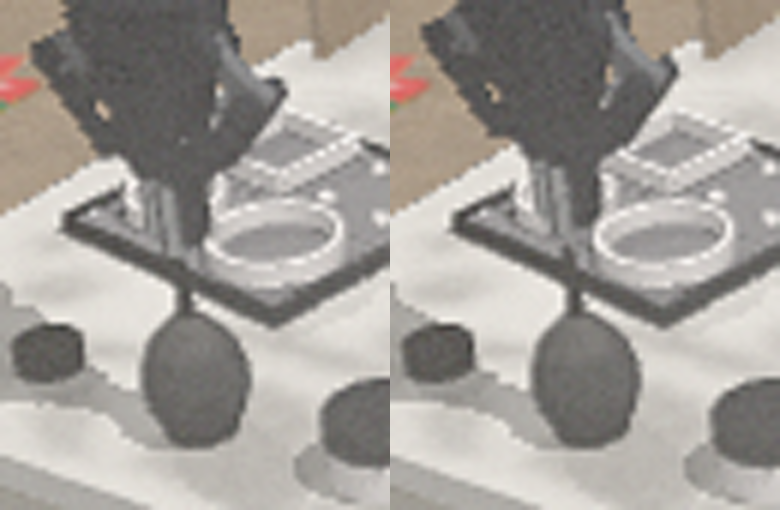

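```bash
python3 - <<'E'
from h import *
g=bot.grab_frame('scene')
for d in(0,.013,.03,.045):
  for s in(1,-1): print(d,np.round(proj(g,np.array([.2576,-.5695,.1927+d])+s*.05*np.array([.412,-.911,0])),1))
i=cv2.imread('pics/scene0.png')[120:250,280:420]; i=(255*(i/255.)**.6).astype('uint8')
cv2.imwrite('pics/z4.png',cv2.resize(i,None,fx=4,fy=4,interpolation=cv2.INTER_CUBIC))
E
```

```text
0 [361.  238.8]
0 [302.  236.4]
0.013 [362.3 232.8]
0.013 [302.7 230.4]
0.03 [364.  224.8]
0.03 [303.5 222.4]
0.045 [365.6 217.5]
0.045 [304.2 215.1]
```

View pics/z4.png

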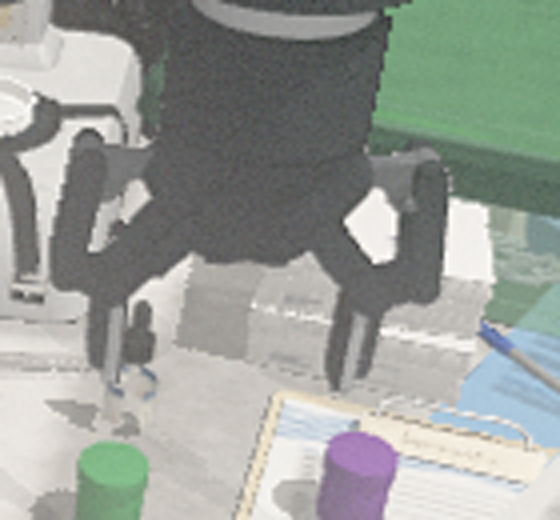

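The view shows that the finger ends are about 32–38 mm above the reported TCP: they sit at (305,217) and (365,217), while the prediction was row 232. I'll use that as an offset.

Request:
apply_moves:
  claw: [0.06,0.06,0.06,0.06,0.06,0.06,0.0,0.0,0.0,0.0,0.0,0.0]
  xyz:
    - [0,0,0]
    - [0,0,0]
    - [0,0.001,0]
    - [0,0,0.012]
    - [0,0,0.012]
    - [0,0,0]
    - [0,0,0]
    - [0,0,0]
    - [0,0,0]
    - [0,0,0]
    - [0,0,0]
    - [0,0,0]
  twist:
    - [0,0,0]
    - [0,0,0]
    - [0,0,0]
    - [0,0,0]
    - [0,0,0]
    - [0,0,0]
    - [0,0,0]
    - [0,0,0]
    - [0,0,0]
    - [0,0,0]
    - [0,0,0]
    - [0,0,0]

```text
clock: 6.9
position: [0.426, -0.0451, 0.0378]
tool_rot: [3.142, -0.0, -0.0]
force: [-0.2, -0.5, 0.3]
grip_width: 0.0095
finger_force: 30.3
```

Request:
apply_moves:
  claw: [0,0,0,0,0,0,0,0,0,0,0]
  xyz:
    - [0,0,-0.02]
    - [0,0,-0.025]
    - [0,0,-0.025]
    - [0.0283,-0.0135,0]
    - [0.0283,-0.0135,0]
    - [0.0283,-0.0135,0]
    - [0.0283,-0.0135,0]
    - [0.0283,-0.0135,0]
    - [0,0,0]
    - [0,0,0]
    - [0,0,0]
  twist:
    - [0,0,0]
    - [0,0,0]
    - [0,0,0]
    - [0,0,0]
    - [0,0,0]
    - [0,0,0]
    - [0,0,0]
    - [0,0,0]
    - [0,0,0]
    - [0,0,0]
    - [0,0,0]

```text
clock: 8.0
position: [0.5667, 0.0219, 0.1076]
tool_rot: [3.141, 0.001, -0.001]
force: [0.6, -0.6, -0.1]
grip_width: 0.0097
finger_force: 30.3
```

Request:
apply_moves:
  claw: [0,0,0,0,0,0]
  xyz:
    - [0,0,0.02]
    - [0,0,0.02]
    - [0,0,0.01]
    - [0,0,0.005]
    - [0,0,0]
    - [0,0,0]
  twist:
    - [0,0,0]
    - [0,0,0]
    - [0,0,0]
    - [0,0,0]
    - [0,0,0]
    - [0,0,0]

```text
clock: 8.6
position: [0.5678, 0.0224, 0.0534]
tool_rot: [-3.142, -0.001, -0.0]
force: [0.5, -1.1, -0.4]
grip_width: 0.0096
finger_force: 30.3
```

Request:
apply_moves:
  claw: [0,0,0,0]
  xyz:
    - [0,0,0.004]
    - [0,0,0.002]
    - [0,0,0.0005]
    - [0,0,0]
  twist:
    - [0,0,0]
    - [0,0,0]
    - [0,0,0]
    - [0,0,0]

```text
clock: 9.0
position: [0.5678, 0.0225, 0.0466]
tool_rot: [-3.141, -0.001, 0.0]
force: [-0.3, -0.3, 5.8]
grip_width: 0.0094
finger_force: 31.0
```

```bash
python3 - <<'E'
from h import *
def c(n,r0,r1,c0,c1,s):
    i=cv2.imread(f'pics/{n}.png')[r0:r1,c0:c1]; i=(255*(i/255.)**.6).astype('uint8')
    return cv2.resize(i,(c1*s-c0*s,(r1-r0)*s),interpolation=cv2.INTER_CUBIC)
f=snap('scene','s5');snap('top','t5')
cv2.imwrite('pics/z5.png',np.hstack([c('s5',120,200,140,210,5),c('t5',140,220,120,200,5)]))
E
```

```text
(no output)
```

View pics/z5.png

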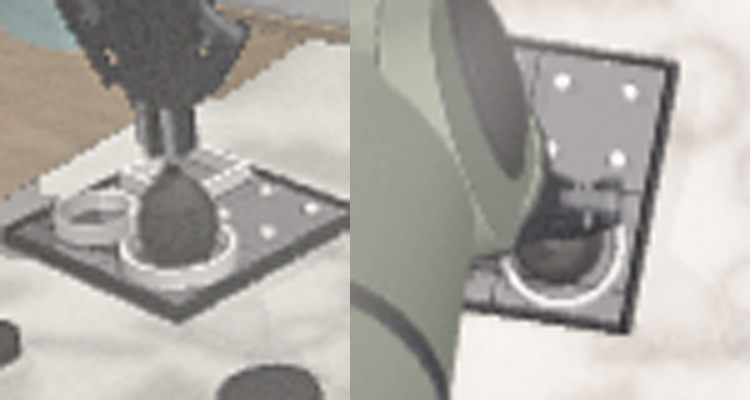

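The picture shows the blower seated inside the large ring, and the force confirms contact. Next I release it and travel in front of the microscope to the dropper.

Request:
apply_moves:
  claw: [0.05,0.05,0.05,0.05,0.05,0.05,0.05,0.05,0.05,0.05,0.05,0.05,0.05,0.05,0.05,0.05,0.05,0.05,0.05,0.05]
  xyz:
    - [0,0,0]
    - [0,0,0]
    - [0,0,0]
    - [0,0,-0.025]
    - [0,0,-0.03]
    - [0,0,-0.035]
    - [-0.0336,0.0145,0]
    - [-0.0336,0.0145,0]
    - [-0.0336,0.0145,0]
    - [-0.0336,0.0145,0]
    - [-0.0336,0.0145,0]
    - [0,0.041,0]
    - [0,0.041,0]
    - [0,0.041,0]
    - [0,0.041,0]
    - [0,0.041,0]
    - [0,0.041,0]
    - [0,0.041,0]
    - [0,0.041,0]
    - [0,0.041,0]
  twist:
    - [0,0,0]
    - [0,0,0]
    - [0,0,0]
    - [0,0,0]
    - [0,0,0]
    - [0,0,0]
    - [0,0,0]
    - [0,0,0]
    - [0,0,0]
    - [0,0,0]
    - [0,0,0]
    - [0,0,0]
    - [0,0,0]
    - [0,0,0]
    - [0,0,0]
    - [0,0,0]
    - [0,0,0]
    - [0,0,0]
    - [0,0,0]
    - [0,0,0]

```text
clock: 11.1
position: [0.3991, -0.4208, 0.1362]
tool_rot: [3.142, -0.0, -0.0]
force: [0.7, 0.4, 0.6]
grip_width: 0.0501
finger_force: 0.0
```

Request:
apply_moves:
  claw: [0.05,0.05,0.05,0.05,0.05,0.05]
  xyz:
    - [0.0285,0.009,0]
    - [0.0285,0.009,0]
    - [0.0285,0.009,0]
    - [0.0285,0.009,0]
    - [0,0,0]
    - [0,0,0]
  twist:
    - [0,0,0]
    - [0,0,0]
    - [0,0,0]
    - [0,0,0]
    - [0,0,0]
    - [0,0,0]

```text
clock: 11.7
position: [0.5134, -0.4547, 0.1355]
tool_rot: [-3.141, 0.001, 0.0]
force: [-0.8, 0.1, 0.5]
grip_width: 0.05
finger_force: 0.0
```

```bash
python3 - <<'E'
from h import *
def c(n,r0,r1,c0,c1,s):
    i=cv2.imread(f'pics/{n}.png')[r0:r1,c0:c1]; i=(255*(i/255.)**.6).astype('uint8')
    return cv2.resize(i,(c1*s-c0*s,(r1-r0)*s),interpolation=cv2.INTER_CUBIC)
f=snap('scene','s6');g=snap('top','t6')
cv2.imwrite('pics/z6.png',np.hstack([c('s6',140,250,280,350,5),c('t6',140,250,130,200,5)]))
p=bot.observe()['position'];print(p,proj(f,[.5146,-.455,.098]),proj(f,[.5146,-.455,0]))
for n in('dropper',): print(bot.find_in('scene',n))
E
```

```text
[ 0.51257669 -0.45508059  0.13610857] (np.float64(313.2436308360688), np.float64(194.72296595727715)) (np.float64(309.6327307569692), np.float64(225.94998349355473))
[{'position': [0.5094, -0.4624, 0.0492], 'score': 0.67}, {'position': [0.5461, 0.0084, 0.0127], 'score': 0.48}]
```

View pics/z6.png

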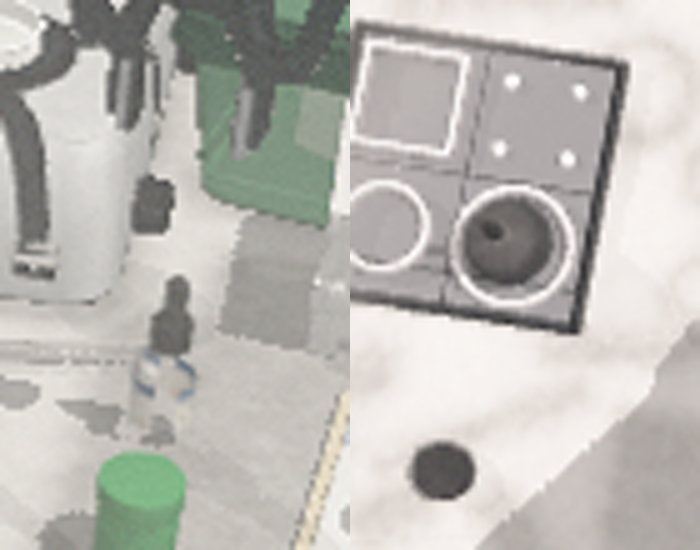

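The blower stands in its well, with the ring around it at (515,245). The dropper teat top is at px (315.6,196), so I shift about 4 mm before descending.

Request:
apply_moves:
  claw: [0.05,0.05,0.05,0.05,0.05,0.05,0.0,0.0,0.0,0.0,0.0]
  xyz:
    - [0.003,0.004,0]
    - [0,0,0.025]
    - [0,0,0.025]
    - [0,0,0.025]
    - [0,0,0.017]
    - [0,0,0]
    - [0,0,0]
    - [0,0,0]
    - [0,0,0]
    - [0,0,0]
    - [0,0,0]
  twist:
    - [0,0,0]
    - [0,0,0]
    - [0,0,0]
    - [0,0,0]
    - [0,0,0]
    - [0,0,0]
    - [0,0,0]
    - [0,0,0]
    - [0,0,0]
    - [0,0,0]
    - [0,0,0]

```text
clock: 12.95
position: [0.5172, -0.4596, 0.0456]
tool_rot: [3.14, -0.002, -0.0]
force: [0.3, 1.0, 7.9]
grip_width: 0.0107
finger_force: 29.3
```

Request:
apply_moves:
  claw: [0,0,0,0,0,0,0,0,0,0,0,0,0,0,0,0,0,0,0,0]
  xyz:
    - [0,0,-0.02]
    - [0,0,-0.03]
    - [0,0,-0.03]
    - [0,0,-0.03]
    - [-0.0293,-0.0098,0]
    - [-0.0293,-0.0098,0]
    - [-0.0293,-0.0098,0]
    - [-0.0293,-0.0098,0]
    - [0,-0.02,0]
    - [0,-0.035,0]
    - [0,-0.04,0]
    - [0,-0.04,0]
    - [0,-0.04,0]
    - [0,-0.04,0]
    - [0,-0.04,0]
    - [0,-0.04,0]
    - [0,-0.04,0]
    - [0,-0.04,0]
    - [0,-0.03,0]
    - [0,0,0]
  twist:
    - [0,0,0]
    - [0,0,0]
    - [0,0,0]
    - [0,0,0]
    - [0,0,0]
    - [0,0,0]
    - [0,0,0]
    - [0,0,0]
    - [0,0,0]
    - [0,0,0]
    - [0,0,0]
    - [0,0,0]
    - [0,0,0]
    - [0,0,0]
    - [0,0,0]
    - [0,0,0]
    - [0,0,0]
    - [0,0,0]
    - [0,0,0]
    - [0,0,0]
  force: 40

```text
clock: 14.95
position: [0.3997, -0.0114, 0.1549]
tool_rot: [-3.141, -0.002, 0.005]
force: [0.8, -1.5, -1.0]
grip_width: 0.0102
finger_force: 39.1
```

Request:
apply_moves:
  claw: [0,0,0,0,0,0,0,0,0,0,0,0]
  xyz:
    - [0,-0.035,0]
    - [0,-0.04,0]
    - [0,-0.037,0]
    - [0.02,0,0]
    - [0.035,0,0]
    - [0.035,0,0]
    - [0.035,0,0]
    - [0.035,0,0]
    - [0.0215,0,0]
    - [0,0,0]
    - [0,0,0]
    - [0,0,0]
  twist:
    - [0,0,0]
    - [0,0,0]
    - [0,0,0]
    - [0,0,0]
    - [0,0,0]
    - [0,0,0]
    - [0,0,0]
    - [0,0,0]
    - [0,0,0]
    - [0,0,0]
    - [0,0,0]
    - [0,0,0]

```text
clock: 16.15
position: [0.5802, 0.0969, 0.1545]
tool_rot: [3.141, 0.0, -0.0]
force: [0.3, -0.3, -0.8]
grip_width: 0.0103
finger_force: 39.2
```

```bash
python3 - <<'E'
from h import *
def c(n,r0,r1,c0,c1,s):
    i=cv2.imread(f'pics/{n}.png')[r0:r1,c0:c1]; i=(255*(i/255.)**.6).astype('uint8')
    return cv2.resize(i,(c1*s-c0*s,(r1-r0)*s),interpolation=cv2.INTER_CUBIC)
f=snap('scene','s7');g=snap('top','t7')
cv2.imwrite('pics/z7.png',np.hstack([c('s7',100,200,130,210,5),c('t7',130,230,100,180,5)]))
p=bot.observe();print(p['position'],p['force'],p['tool_rot'],p['qpos'].round(2))
for z in(.11,.16): print(z,proj(f,[.5815,.1003,z]))
E
```

```text
[0.5803079  0.09700822 0.15457583] [ 0.88888357  0.1997626  -0.09891687] [ 3.14151402e+00 -2.24457559e-04  9.39151385e-05] [-0.11  0.51 -0.22  1.73  0.14  0.91 -1.96]
0.11 (np.float64(155.31606118680503), np.float64(136.63989665207725))
0.16 (np.float64(153.17393652958054), np.float64(121.81757934571095))
```

View pics/z7.png

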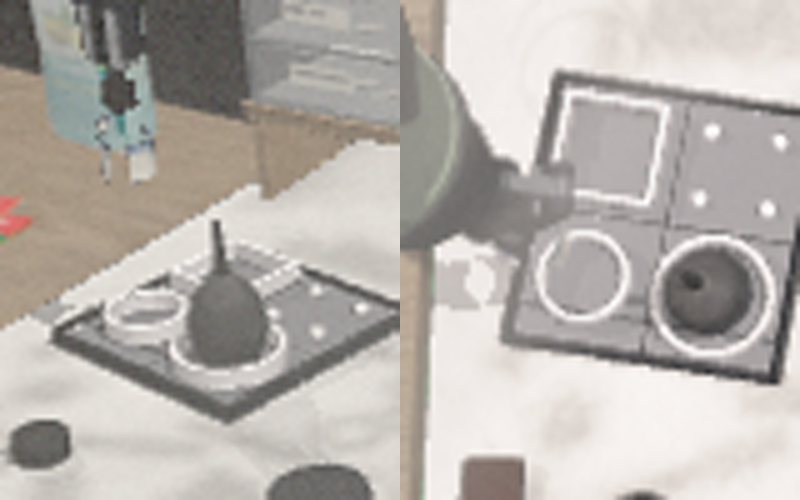

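The bottle hangs upright. Its base is at px (155.6,136), against a prediction of (155.3,136.6) over the small well.

Request:
apply_moves:
  claw: [0,0,0,0,0,0,0,0,0]
  xyz:
    - [0.0012,-0.0033,0.02]
    - [0,0,0.025]
    - [0,0,0.025]
    - [0,0,0.015]
    - [0,0,0.008]
    - [0,0,0.003]
    - [0,0,0.002]
    - [0,0,0.0015]
    - [0,0,0]
  twist:
    - [0,0,0]
    - [0,0,0]
    - [0,0,0]
    - [0,0,0]
    - [0,0,0]
    - [0,0,0]
    - [0,0,0]
    - [0,0,0]
    - [0,0,0]

```text
clock: 17.15
position: [0.5823, 0.1005, 0.0552]
tool_rot: [-3.141, -0.001, -0.0]
force: [0.6, 0.2, -0.9]
grip_width: 0.0101
finger_force: 39.2
```

Request:
apply_moves:
  claw: [0,0,0]
  xyz:
    - [0,0,0.001]
    - [0,0,0.0005]
    - [0,0,0]
  twist:
    - [0,0,0]
    - [0,0,0]
    - [0,0,0]

```text
clock: 17.45
position: [0.5831, 0.1006, 0.0546]
tool_rot: [-3.141, -0.002, -0.0]
force: [-1.2, -0.6, 13.9]
grip_width: 0.0107
finger_force: 40.6
```

Contact is made, so I release, lift and go to the can.

Request:
apply_moves:
  claw: [0.045,0.045,0.045,0.045,0.06,0.075,0.075,0.075,0.075,0.075,0.075,0.075,0.075,0.075,0.075,0.075,0.075,0.075]
  xyz:
    - [0,0,0]
    - [0,0,0]
    - [0,0,0]
    - [0,0,-0.025]
    - [0,0,-0.035]
    - [0,0,-0.04]
    - [-0.0285,0.03,0]
    - [-0.0285,0.03,0]
    - [-0.0285,0.03,0]
    - [-0.0285,0.03,0]
    - [-0.0285,0.03,0]
    - [0,0.0419,0]
    - [0,0.0419,0]
    - [0,0.0419,0]
    - [0,0.0419,0]
    - [0,0.0419,0]
    - [0,0,0]
    - [0,0,0]
  twist:
    - [0,0,0]
    - [0,0,0]
    - [0,0,0]
    - [0,0,0]
    - [0,0,0]
    - [0,0,0]
    - [0,0,0]
    - [0,0,0]
    - [0,0,0]
    - [0,0,0]
    - [0,0,0]
    - [0,0,0]
    - [0,0,0]
    - [0,0,0]
    - [0,0,0]
    - [0,0,0]
    - [0,0,0]
    - [0,0,0]

```text
clock: 19.25
position: [0.4391, -0.2596, 0.1529]
tool_rot: [-3.141, 0.0, -0.002]
force: [0.5, 0.9, -0.8]
grip_width: 0.0748
finger_force: 0.0
```

```bash
python3 - <<'E'
from h import *
def c(n,r0,r1,c0,c1,s):
    i=cv2.imread(f'pics/{n}.png')[r0:r1,c0:c1]; i=(255*(i/255.)**.6).astype('uint8')
    return cv2.resize(i,(c1*s-c0*s,(r1-r0)*s),interpolation=cv2.INTER_CUBIC)
f=snap('scene','s8');g=snap('top','t8')
cv2.imwrite('pics/z8.png',np.hstack([c('s8',130,230,130,210,5),c('t8',130,230,115,195,5)]))
p=bot.observe();print(p['position'],p['force'],p['grip_width'])
print(bot.find_in('scene','can')[:2],bot.find_in('scene','cap')[:1],bot.find_in('top','cap')[:1])
E
```

```text
[ 0.43952245 -0.25818365  0.15313039] [-0.58160351  1.12975103 -0.34739431] 0.07528922322242394
[{'position': [0.4034, -0.4843, 0.0383], 'score': 0.88}, {'position': [0.4269, -0.2671, 0.0423], 'score': 0.63}] [] [{'position': [0.5613, 0.0088, 0.0051], 'score': 0.41}]
```

View pics/z8.png

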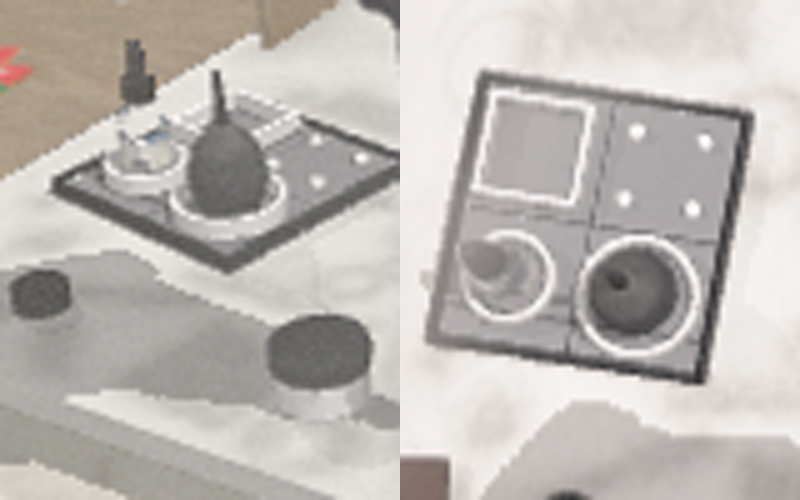

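Both are seated: the teat is upright in the small ring at (488,260) and the blower is in the large ring. Now I descend on the can.

Request:
apply_moves:
  claw: [0.075,0.075,0.075,0.075,0.075,0.075,0.075,0.075,0.0,0.0,0.0,0.0,0.0]
  xyz:
    - [0.0005,0,0.035]
    - [0,0,0.035]
    - [0,0,0.035]
    - [0,0,0.03]
    - [0,0,0.02]
    - [0,0,0.01]
    - [0,0,0.006]
    - [0,0,0]
    - [0,0,0]
    - [0,0,0]
    - [0,0,0]
    - [0,0,0]
    - [0,0,0]
  twist:
    - [0,0,0]
    - [0,0,0]
    - [0,0,0]
    - [0,0,0]
    - [0,0,0]
    - [0,0,0]
    - [0,0,0]
    - [0,0,0]
    - [0,0,0]
    - [0,0,0]
    - [0,0,0]
    - [0,0,0]
    - [0,0,0]

```text
clock: 20.8
position: [0.4405, -0.2594, -0.0168]
tool_rot: [3.141, -0.001, -0.0]
force: [-0.9, 1.2, 11.5]
grip_width: 0.0406
finger_force: 38.8
```

Request:
apply_moves:
  claw: [0,0,0,0,0,0,0,0,0,0,0,0,0,0,0,0,0,0]
  xyz:
    - [0,0,-0.02]
    - [0,0,-0.03]
    - [0,0,-0.035]
    - [0,0,-0.035]
    - [0,0,-0.03]
    - [0,-0.04,0]
    - [0,-0.04,0]
    - [0,-0.04,0]
    - [0,-0.04,0]
    - [0,-0.04,0]
    - [0.0365,-0.0246,0]
    - [0.0365,-0.0246,0]
    - [0.0365,-0.0246,0]
    - [0.0365,-0.0246,0]
    - [0.0365,-0.0246,0]
    - [0.0365,-0.0246,0]
    - [0,0,0]
    - [0,0,0]
  twist:
    - [0,0,0]
    - [0,0,0]
    - [0,0,0]
    - [0,0,0]
    - [0,0,0]
    - [0,0,0]
    - [0,0,0]
    - [0,0,0]
    - [0,0,0]
    - [0,0,0]
    - [0,0,0]
    - [0,0,0]
    - [0,0,0]
    - [0,0,0]
    - [0,0,0]
    - [0,0,0]
    - [0,0,0]
    - [0,0,0]

```text
clock: 22.6
position: [0.6589, 0.089, 0.1319]
tool_rot: [3.142, 0.001, 0.001]
force: [-0.0, 0.6, -1.1]
grip_width: 0.0401
finger_force: 40.5
```

Request:
apply_moves:
  claw: [0,0,0,0,0,0,0,0]
  xyz:
    - [0,0.001,0.03]
    - [0,0,0.035]
    - [0,0,0.035]
    - [0,0,0.02]
    - [0,0,0.01]
    - [0,0,0.005]
    - [0,0,0]
    - [0,0,0]
  twist:
    - [0,0,0]
    - [0,0,0]
    - [0,0,0]
    - [0,0,0]
    - [0,0,0]
    - [0,0,0]
    - [0,0,0]
    - [0,0,0]

```text
clock: 23.4
position: [0.6596, 0.0875, -0.0015]
tool_rot: [-3.141, -0.001, -0.0]
force: [0.6, -0.9, 0.1]
grip_width: 0.0401
finger_force: 40.5
```

Request:
apply_moves:
  claw: [0,0,0,0]
  xyz:
    - [0,0,0.002]
    - [0,0,0.0015]
    - [0,0,0.0005]
    - [0,0,0]
  twist:
    - [0,0,0]
    - [0,0,0]
    - [0,0,0]
    - [0,0,0]

```text
clock: 23.8
position: [0.659, 0.0876, -0.0068]
tool_rot: [3.142, -0.0, 0.0]
force: [-0.5, 0.6, -0.7]
grip_width: 0.0401
finger_force: 40.5
```

Request:
apply_moves:
  claw: [0,0,0]
  xyz:
    - [0,0,0.0015]
    - [0,0,0.0005]
    - [0,0,0]
  twist:
    - [0,0,0]
    - [0,0,0]
    - [0,0,0]

```text
clock: 24.1
position: [0.6593, 0.0876, -0.0078]
tool_rot: [-3.142, -0.001, -0.0]
force: [-4.9, -1.9, 16.2]
grip_width: 0.0402
finger_force: 42.1
```

Request:
apply_moves:
  claw: [0.058,0.058,0.058,0.058,0.058,0.058,0.058,0.058,0.058,0.058,0.058,0.058,0.058,0.058,0.058,0.058]
  xyz:
    - [0,0,0]
    - [0,0,0]
    - [0,0,0]
    - [0,0,-0.03]
    - [0,0,-0.04]
    - [0,0,-0.04]
    - [0,0,-0.04]
    - [-0.0372,0.0043,0]
    - [-0.0372,0.0043,0]
    - [-0.0372,0.0043,0]
    - [-0.0372,0.0043,0]
    - [-0.0372,0.0043,0]
    - [-0.0372,0.0043,0]
    - [0,0,0.03]
    - [0,0,0]
    - [0,0,0]
  twist:
    - [0,0,0]
    - [0,0,0]
    - [0,0,0]
    - [0,0,0]
    - [0,0,0]
    - [0,0,0]
    - [0,0,0]
    - [0,0,0]
    - [0,0,0]
    - [0,0,0]
    - [0,0,0]
    - [0,0,0]
    - [0,0,0]
    - [0,0,0]
    - [0,0,0]
    - [0,0,0]

```text
clock: 25.7
position: [0.4361, 0.0619, 0.1115]
tool_rot: [3.142, 0.001, 0.0]
force: [0.4, -0.2, 0.3]
grip_width: 0.0578
finger_force: 0.0
```

```bash
python3 - <<'E'
from h import *
for n in('scene','top'):
  f=snap(n,n+'9')
  for q in('can','dropper','blower','cap'): print(n,q,[(np.round(d['position'],3),round(d['score'],2)) for d in bot.find_in(n,q)])
s=bot.observe();print(s['position'],s['force'])
E
```

```text
scene can [(array([ 0.401, -0.48 ,  0.042]), 0.96), (array([ 0.483, -0.608,  0.041]), 0.96)]
scene dropper []
scene blower [(array([0.559, 0.012, 0.048]), 0.72), (array([0.546, 0.01 , 0.011]), 0.67)]
scene cap []
top can [(array([0.656, 0.083, 0.061]), 0.68), (array([ 0.493, -0.606,  0.054]), 0.65), (array([ 0.416, -0.476,  0.049]), 0.44)]
top dropper [(array([0.578, 0.1  , 0.011]), 0.4)]
top blower []
top cap [(array([0.429, 0.06 , 0.015]), 0.44)]
[0.43587205 0.06173189 0.11130927] [-0.056945   -0.7953557   0.14830245]
```

Request:
apply_moves:
  claw: [0.05,0.05,0.05,0.05,0.05,0.05,0.05]
  xyz:
    - [0,0,0.035]
    - [0,0,0.035]
    - [0,0,0.035]
    - [0,0,0.02]
    - [0,0,0.014]
    - [0,0,0.004]
    - [0,0,0]
  twist:
    - [0,0,0]
    - [0,0,0]
    - [0,0,0]
    - [0,0,0]
    - [0,0,0]
    - [0,0,0]
    - [0,0,0]

```text
clock: 26.9
position: [0.4356, 0.0618, -0.032]
tool_rot: [3.141, 0.001, 0.0]
force: [-0.3, -0.4, 0.6]
grip_width: 0.0502
finger_force: 0.0
```

Request:
apply_moves:
  claw: [0,0,0,0,0]
  xyz:
    - [0,0,0.001]
    - [0,0,0]
    - [0,0,0]
    - [0,0,0]
    - [0,0,0]
  twist:
    - [0,0,0]
    - [0,0,0]
    - [0,0,0]
    - [0,0,0]
    - [0,0,0]
  force: 30

```text
clock: 27.4
position: [0.4363, 0.0618, -0.032]
tool_rot: [-3.141, -0.001, -0.0]
force: [-1.4, 0.6, 8.0]
grip_width: 0.0331
finger_force: 33.4
```

Request:
apply_moves:
  claw: [0,0,0,0,0,0,0,0,0,0,0,0,0,0,0]
  xyz:
    - [0,0,-0.02]
    - [0,0,-0.03]
    - [0,0,-0.035]
    - [0,0,-0.035]
    - [0,0,-0.04]
    - [0.0351,0.0087,0]
    - [0.0351,0.0087,0]
    - [0.0351,0.0087,0]
    - [0.0351,0.0087,0]
    - [0.0351,0.0087,0]
    - [0.0351,0.0087,0]
    - [0,0,0]
    - [0,0,0]
    - [0,0,0]
    - [0,0,0]
  twist:
    - [0,0,0]
    - [0,0,0]
    - [0,0,0]
    - [0,0,0]
    - [0,0,0]
    - [0,0,0]
    - [0,0,0]
    - [0,0,0]
    - [0,0,0]
    - [0,0,0]
    - [0,0,0]
    - [0,0,0.079]
    - [0,0,0.079]
    - [0,0,0]
    - [0,0,0]

```text
clock: 28.9
position: [0.6463, 0.0096, 0.1277]
tool_rot: [-3.142, -0.001, -0.156]
force: [0.2, -0.1, -0.8]
grip_width: 0.0327
finger_force: 33.2
```

Request:
apply_moves:
  claw: [0,0,0,0,0,0,0,0,0]
  xyz:
    - [0.0008,0,0.03]
    - [0,0,0.035]
    - [0,0,0.035]
    - [0,0,0.02]
    - [0,0,0.015]
    - [0,0,0.008]
    - [0,0,0.004]
    - [0,0,0]
    - [0,0,0]
  twist:
    - [0,0,0]
    - [0,0,0]
    - [0,0,0]
    - [0,0,0]
    - [0,0,0]
    - [0,0,0]
    - [0,0,0]
    - [0,0,0]
    - [0,0,0]

```text
clock: 29.8
position: [0.6478, 0.0094, -0.0189]
tool_rot: [-3.141, -0.001, -0.158]
force: [0.0, -0.2, -0.5]
grip_width: 0.0327
finger_force: 33.2
```

Request:
apply_moves:
  claw: [0,0,0,0]
  xyz:
    - [0,0,0.0015]
    - [0,0,0.001]
    - [0,0,0.0005]
    - [0,0,0]
  twist:
    - [0,0,0]
    - [0,0,0]
    - [0,0,0]
    - [0,0,0]

```text
clock: 30.2
position: [0.6472, 0.0094, -0.0227]
tool_rot: [-3.142, -0.0, -0.158]
force: [0.8, -0.9, -0.5]
grip_width: 0.0329
finger_force: 33.3
```

Request:
apply_moves:
  claw: [0,0,0]
  xyz:
    - [0,0,0.001]
    - [0,0,0.0005]
    - [0,0,0]
  twist:
    - [0,0,0]
    - [0,0,0]
    - [0,0,0]

```text
clock: 30.5
position: [0.6474, 0.0094, -0.023]
tool_rot: [3.142, -0.0, -0.158]
force: [-7.6, 0.2, 20.6]
grip_width: 0.0327
finger_force: 36.1
```

Request:
apply_moves:
  claw: [0.046,0.046,0.046,0.046,0.046,0.046,0.046,0.046,0.046,0.046,0.046,0.046,0.046,0.046,0.046,0.046,0.046,0.046,0.046,0.046]
  xyz:
    - [0,0,0]
    - [0,0,0]
    - [0,0,0]
    - [0,0,-0.02]
    - [0,0,-0.035]
    - [0,0,-0.04]
    - [0,0,-0.045]
    - [0,0,-0.04]
    - [-0.033,0,0]
    - [-0.033,0,0]
    - [-0.033,0,0]
    - [-0.033,0,0]
    - [-0.033,0,0]
    - [0,0.04,0]
    - [0,0.04,0]
    - [0,0.04,0]
    - [0,0.04,0]
    - [0,0.04,0]
    - [0,0.04,0]
    - [0,0.04,0]
  twist:
    - [0,0,0]
    - [0,0,0]
    - [0,0,0]
    - [0,0,0]
    - [0,0,0]
    - [0,0,0]
    - [0,0,0]
    - [0,0,0]
    - [0,0,0]
    - [0,0,0]
    - [0,0,0]
    - [0,0,0]
    - [0,0,0]
    - [0,0,0]
    - [0,0,0]
    - [0,0,0]
    - [0,0,0]
    - [0,0,0]
    - [0,0,0]
    - [0,0,0]

```text
clock: 32.5
position: [0.4397, -0.2428, 0.1558]
tool_rot: [3.142, -0.0, -0.158]
force: [1.0, 0.8, 0.2]
grip_width: 0.0459
finger_force: 0.0
```

```bash
python3 - <<'E'
from h import *
def c(n,r0,r1,c0,c1,s):
    i=cv2.imread(f'pics/{n}.png')[r0:r1,c0:c1]; i=(255*(i/255.)**.6).astype('uint8')
    return cv2.resize(i,(c1*s-c0*s,(r1-r0)*s),interpolation=cv2.INTER_CUBIC)
f=snap('scene','s10');g=snap('top','t10')
a=c('s10',120,260,130,330,4)
b=np.vstack([np.zeros((30,400,3),'uint8')]) if 0 else None
a=cv2.resize(a,(420,294)); t=c('t10',135,215,115,195,6)[:,:380]
a=np.vstack([a,np.zeros((480-294,420,3),'uint8')]); 
w=c('t10',140,260,200,340,3)[:186*2:2] if 0 else cv2.resize(c('t10',190,252,200,340,3),(420,186)); a[294:]=w
cv2.imwrite('pics/z10.png',np.hstack([a,t])); s=bot.observe();print(s['position'],s['force'])
E
```

```text
[ 0.43854066 -0.24617516  0.15561392] [ 0.43805589  1.46247558 -0.25766734]
```

View pics/z10.png

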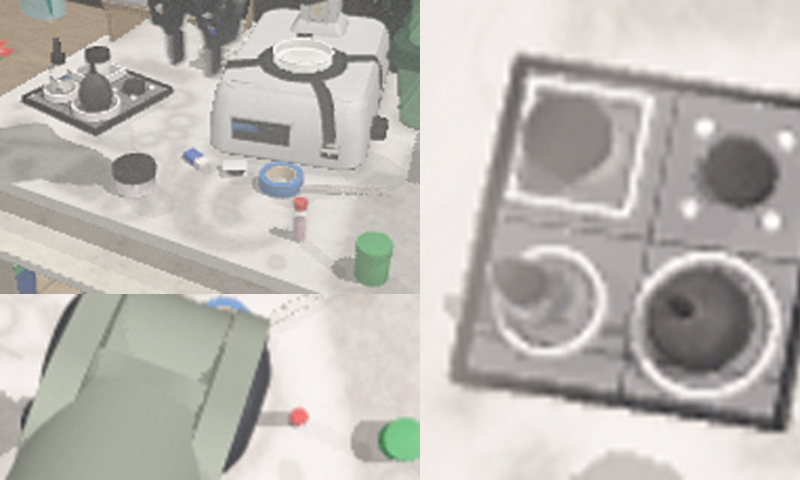

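All four are seated: can inside the square ring (565,140), cap between the pins (738,170), dropper (545,290), blower (705,320). The jar and vial still stand where they were.

```bash
python3 -c "
from workcell import bot
print(bot.job_done())"
```

```text
the job is handed in; nothing more can be done
None
```

The job is handed in at about 33 s: the blower, dropper bottle, can and dust cap are each down on their seats, with seating contact felt before each release, and the jar and vial still stand where they were.

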